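# Close the last swing bolt of a coolant strainer

### The arm

A 7-joint arm with a two-finger parallel gripper is mounted at the origin on the work surface. World frame = base frame: x ahead of the robot, y to its left, z up, the work surface at z = 0. Lengths are in mm, angles in rad, forces in N, time in s.
With the tool pointing down it reaches from about 400 to 850 mm from the base axis. Payload 10.4 kg.
Tool frame: the origin (TCP) lies at the very end of the fingers, on their centre line; the grasp point (between the pads) lies 19 mm behind it; z points along the fingers, y is the line along which they close (so a half turn about z gives the same grasp; the last joint's range is limited). The gripper opens to 87 mm and grips with 3 to 60 N. Pads are 19 mm wide; open, the fingers measure 117 mm over their backs; the gripper's body (75 mm by 190 mm) begins 51 mm behind the grasp point.
Start: joints at [1.163, 0.332, -0.065, 1.46, 0.022, 1.35, -0.088], TCP at [234.632, -579.31, 222.576] pointing down, gripper open.
Joint ranges: [-2.6, 2.6], [-0.5, 2.12], [-1.47, 1.34], [0.16, 2.42], [-1.27, 4.41], [0.06, 2.06], [-2.6, 2.6]. Speed limits (rad/s): [2.22, 2.22, 2.79, 2.79, 3.14, 3.14, 3.14].

### API

Orientations are given as a unit quaternion [x, y, z, w].
In Python, from plant import robot, grip, planner, monitor, viewer, close_job gives the robot as it stands. Calls block until the motion is done:
- robot.reach(position, orientation): joint-space move of the TCP to a pose.
- robot.move_straight(position, attitude=None, max_speed=150, f_stop=None): straight line of the TCP; attitude=None keeps the orientation; max_speed is the mean speed in mm/s. With f_stop (N) it stops when the force on the tool has changed by that much, and returns True; else False.
- robot.set_joints(angles): joint-space move.
- grip(opening, squeeze=None): finger opening in mm; squeeze is the grip in N (None keeps the last); returns when the fingers have stopped.
- robot.dwell(seconds).
- planner.solve_ik(position, orientation): joint angles nearest the present ones, or None.
- monitor.sense(): the state.
- viewer.camera(name): name is "scene" or "top"; returns the picture (420x560x3 uint8, red, green, blue); there is no depth.
- viewer.camera_params(name): a dict with "fx", "fy", "cx", "cy" (pixels), "eye" and "rotation" of the camera in the world. Camera axes: x right, y down, z forward; pixel columns grow to the right and rows downward; lengths in mm; the calibration is good to about 2 mm. A picture is of the moment at which its call begins. camera_params takes no time and is no camera call.
A pose or a line that the arm cannot do raises robot.MotionError and nothing moves.
- close_job(): hands the job in; it is judged then, once.
The state is a dict: "time_s": time; "joint_positions": joint angles; "dq": joint speeds; "tau": joint torques, N m; "ee_pos": TCP position; "orientation": TCP orientation; "ft_force": force on the tool from outside, world axes, zero at the start; "wrist_torque": the same for the moment, N m; "gripper_width": finger opening in mm; "finger_force": force on a finger pad.
Only numpy, scipy, OpenCV 4.12 (cv2) and the standard library are available. Lean on these libraries where they do the work, as an engineer would, in place of code of your own. Each camera call takes 0.05 s, during which the arm holds its last target. There are 200 camera calls.

### The job

One swing bolt of the coolant strainer's cover still leans out: push it upright with a fingertip, fully home into its slot in the cover, then run its wing nut clockwise (seen from above), stroke by stroke with a fingertip against the wings, until it is fully down and seated on the cover's lug. Only push: do not take the bolt or the nut between the fingers, and leave the things lying about where they are.

Things in the scene. Friction and masses are not known exactly. Their poses are not given: they have to be found in the camera images.
- strainer: Round cast strainer head fixed on the tank deck. Origin: centre of its underside (z=0). x points level from its centre to the loose bolt; z up. Flange 196 mm across, cover 162 mm across with its top rim 93 mm up; red indicator 26 mm across in the middle, up to 113 mm. Two tight bolts with fixed wing nuts (tops at 132 mm) at +120 and -120 degrees. Pipe elbow at -x, out to 142 mm, 65 mm high.
- slot (a point): The loose bolt's place in the cover's lug, 92 mm from the strainer's centre, at the level of the lug's top (95 mm above the deck). Axes as the strainer's. The lug is two tines, each 14 mm wide, with a 17 mm slot between them, open outwards (+x); they end 14 mm outward of this point.
- pivot (a point): Centre of the loose bolt's pivot pin, 55 mm above the deck, 40 mm straight below point slot. Axes as the strainer's; the pin runs along y.
- swing_bolt (a joint): Lean of the loose bolt: 0 = upright and home in its slot (hard stop); grows as it leans out along the strainer's +x (starts 0.55 to 0.9 rad, stop at 1.1). The pivot is stiff, the bolt stays where it is left; 3 to 6 N at its upper end moves it. It is pushed from outside towards the strainer's centre.
- bolt_end (a point): Centre of the loose bolt's free end face: steel, 14 mm thick, 70 mm from the pivot. z points along the bolt away from the pivot.
- wing_nut (a joint): Turn of the loose bolt's wing nut: 0 = fully down, its washer seated on the lug (hard stop); each counter-clockwise turn (seen from the bolt's end) adds 6.283 and raises it by 2 mm. Starts 6.7 to 9.0; at most 14. It turns easily (0.03 N m, 1 to 1.5 N at the wings) and stays where it is left. Tightening lowers the value.
- nut_mid (a point): On the bolt's axis at half height of the loose nut's wings, 64 mm from the pivot when seated. Brass wing nut: hub 28 mm across, two rounded ears, 78 mm over both, each a disc 26 mm across, 7 mm thick; the ears reach 13 mm above and 13 mm below this point. x points along the wings, z along the bolt away from the pivot.
- wing (a point): Centre of one of the loose nut's two ears, 26 mm from nut_mid along its x; the other ear is opposite.
- grease_tin: Loose closed green tin with a pale top, 64 mm across, 45 mm high, bystander. Origin: centre of its underside.
- basket: Loose used steel strainer basket, upright, 86 mm across, 112 mm high with its wire bail, bystander. Origin: centre of its underside.
- wrench: Loose steel open-ended wrench lying flat, bystander. Origin: about its middle, on its underside; its length runs along x.

How it is judged:
By the outcome, as a careful person would: the job done as asked, in the order asked, and still so for the second after the job is handed in, with the robot touching nothing.
It also fails if it takes over 72 s, if anything falls off the work surface, if the arm or the gripper's body presses on something with over 40 N, if the wrist force passes 120 N, or if a joint passes its speed limit or range.

## Working session

There is one attempt and no reset: what is moved stays moved. The work goes in short steps, each a Python script; the robot and the scene stay as the last script left them, time stands still between calls to the robot, and variables do not carry over. Pictures are saved under pics/ and viewed, at most 10 in all, crops included, and the job is handed in when it is done.

```bash
ls; mkdir -p pics; python3 - <<'E'
from plant import robot, grip, planner, monitor, viewer
import cv2
for n in ("scene","top"):
    im=viewer.camera(n); cv2.imwrite(f"pics/{n}0.png",cv2.resize(im[:,:,::-1],(784,588),interpolation=cv2.INTER_CUBIC)); print(viewer.camera_params(n))
    cv2.imwrite(f"pics/{n}0_raw.png",im[:,:,::-1])
s=monitor.sense(); print(s["time_s"],s["ee_pos"],s["orientation"],s["ft_force"])
E
```

```text
pics
{'fx': 530.8624000945377, 'fy': 530.8624000945377, 'cx': 274.640054930669, 'cy': 207.74345205126625, 'eye': array([1507.61528895,  217.36259401,  890.32088607]), 'rotation': array([ 0.56993506,  0.70497714, -0.33134612, -0.26151675])}
{'fx': 485.49545439141156, 'fy': 485.49545439141156, 'cx': 282.69573757989633, 'cy': 205.99324565276984, 'eye': array([ 462.27020266,   22.95012131, 1278.49793856]), 'rotation': array([ 0.71186759, -0.7007012 ,  0.0395997 , -0.02634837])}
0.1 [ 234.48172463 -578.97075056  221.84683513] [ 9.81545602e-01  1.91227179e-01 -1.55637871e-04 -6.10327653e-04] [ 0.74044126  1.16381527 -0.6488042 ]
```

View pics/scene0.png

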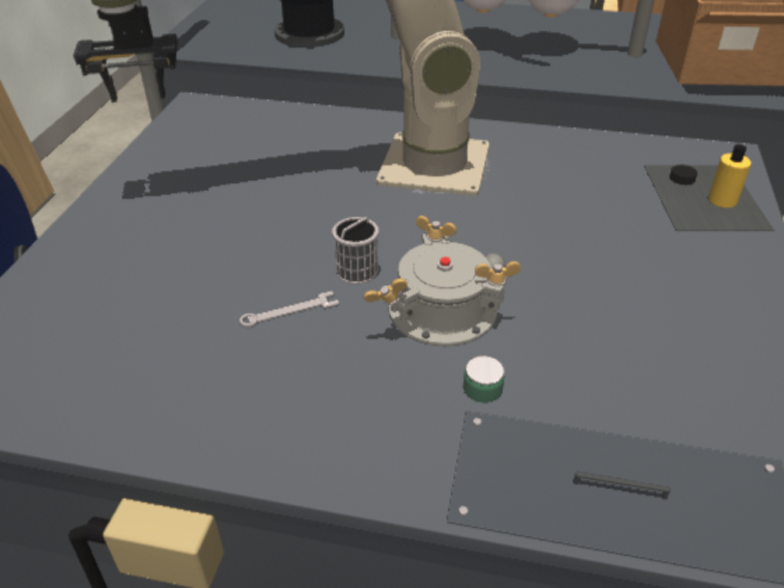

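View pics/top0.png

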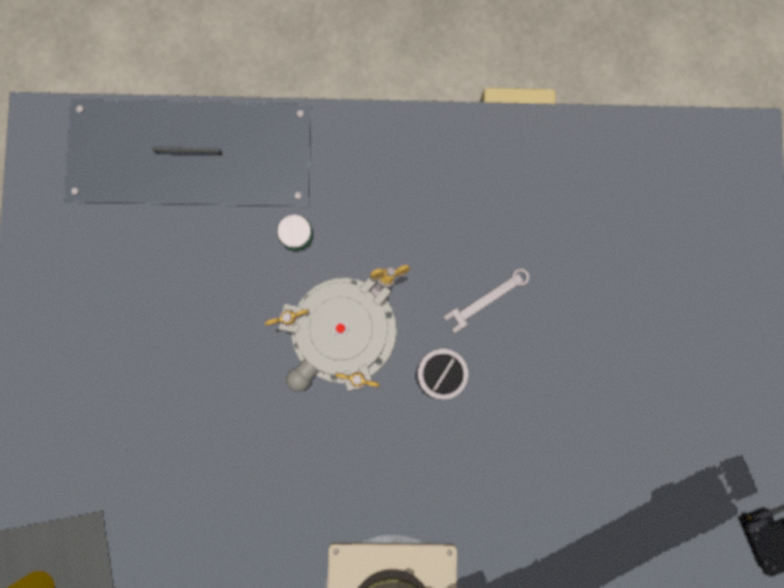

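The strainer's red indicator is at about (341,328) in the top view and (445,262) in the scene view. The loose bolt leans out at about (390,274) top and (387,293) scene. The tight nuts are at (288,317) and (357,380) top, with the elbow at (298,378). I'll enlarge these areas.

```bash
python3 - <<'E'
import cv2
a=cv2.imread("pics/top0_raw.png")[180:290,185:305]; cv2.imwrite("pics/topc.png",cv2.resize(a,None,fx=5,fy=5,interpolation=cv2.INTER_CUBIC))
a=cv2.imread("pics/scene0_raw.png")[145:245,250:380]; cv2.imwrite("pics/scenec.png",cv2.resize(a,None,fx=6,fy=6,interpolation=cv2.INTER_CUBIC))
E
```

```text
(no output)
```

View pics/topc.png

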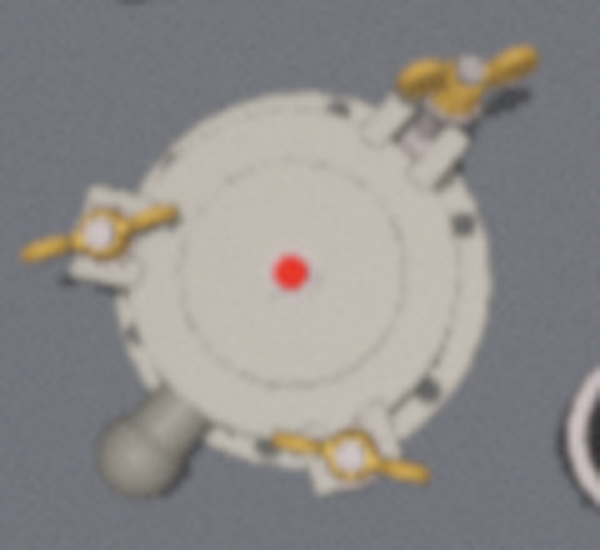

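View pics/scenec.png

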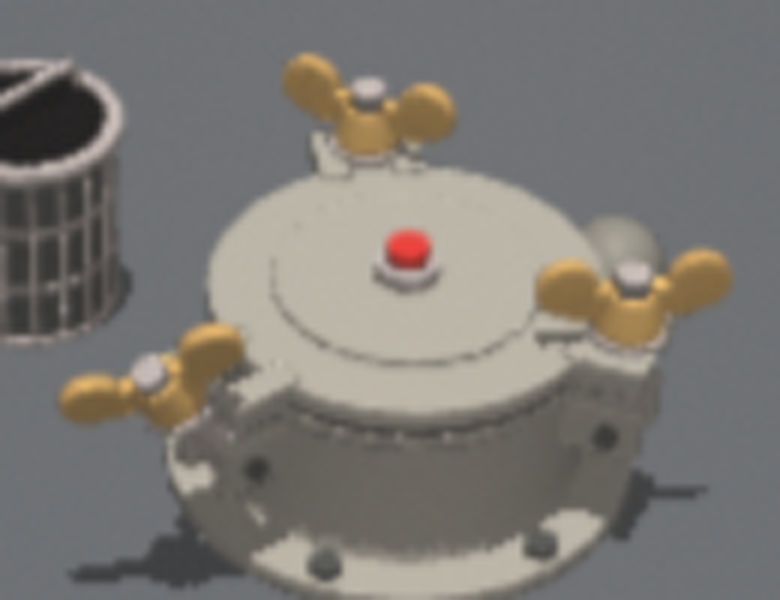

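```bash
cat > h.py <<'E'
from plant import robot, grip, planner, monitor, viewer, close_job
import numpy as np, cv2
from scipy.optimize import least_squares
from scipy.spatial.transform import Rotation as R
P={n:viewer.camera_params(n) for n in("scene","top")}
def proj(n,X):
    p=P[n]; c=R.from_quat(p["rotation"]).inv().apply(np.atleast_2d(X)-p["eye"])
    return np.c_[p["fx"]*c[:,0]/c[:,2]+p["cx"],p["fy"]*c[:,1]/c[:,2]+p["cy"]]
def model(q):
    x,y,z,yaw,lean,psi=q[:6]; S=R.from_euler("z",yaw); o=np.array([x,y,z])
    B=S*R.from_euler("y",lean); piv=o+S.apply([92,0,55]); nm=66.5
    N=B*R.from_euler("z",psi)
    tb=[o+S.apply([92*np.cos(a),92*np.sin(a),125]) for a in(2*np.pi/3,-2*np.pi/3)]
    return np.array([o+S.apply([0,0,112]),*tb,piv+B.apply([0,0,70]),piv+B.apply([0,0,nm])+N.apply([26,0,0]),piv+B.apply([0,0,nm])-N.apply([26,0,0])])
E
cat > fit.py <<'E'
from h import *
un=lambda a,o,s:np.array(o)+(np.array(a)+.5)/s-.5
T=un([(290,272),(100,233),(351,455),(472,69),(515,64),(422,77)],(185,180),5)
C=un([(409,245),(634,272),(369,84),(150,373),(92,399),(213,350)],(250,145),6)
def res(q):
    m=model(q); return np.r_[(proj("top",m)-T-q[6:8]).ravel(),(proj("scene",m)-C-q[8:10]).ravel(),q[6:10]/1.0]
best=min((least_squares(res,[530,130,0,-.8,.7,p,0,0,0,0]) for p in(-1.5,-3,0,1.5)),key=lambda r:r.cost)
print(best.x.round(3),best.cost); print(res(best.x)[:24].reshape(-1,2).round(2)); print(model(best.x).round(1))
print(un([(0,0)],(0,0),1)); np.save("q.npy",best.x)
E
python3 fit.py
```

```text
[ 5.02763e+02  9.63000e+01  2.77000e-01 -7.04000e-01  5.90000e-01
 -5.69000e-01  0.00000e+00  1.60000e-02  4.00000e-03  4.40000e-02] 0.3688859900652792
[[ 0.28 -0.09]
 [-0.15 -0.06]
 [ 0.07  0.15]
 [-0.1  -0.3 ]
 [-0.1   0.23]
 [-0.    0.08]
 [ 0.03 -0.16]
 [ 0.21 -0.03]
 [-0.02  0.38]
 [-0.3  -0.29]
 [ 0.12  0.11]
 [-0.04  0.03]]
[[502.8  96.3 112.3]
 [519.3 186.8 125.3]
 [416.1  65.3 125.3]
 [602.6  11.6 113.5]
 [605.9  -9.6  98.4]
 [596.3  35.3 122.7]]
[[0. 0.]]
```

```bash
cat >> h.py <<'E'
q=np.load("q.npy") if __import__("os").path.exists("q.npy") else np.zeros(10)
S=R.from_euler("z",q[3]); O=np.array([q[0],q[1],0.])
W=lambda r,l,z:O+S.apply([r,l,0])+[0,0,z]      # radial, lateral, height -> world
def snap(name,n,c):
    im=viewer.camera(n)[:,:,::-1]; r0,r1,c0,c1=c; k=min(780//(c1-c0),600//(r1-r0))
    cv2.imwrite(f"pics/{name}.png",cv2.resize(im[r0:r1,c0:c1],None,fx=k,fy=k,interpolation=cv2.INTER_CUBIC))
def att(sgn):   # tool z down, tool y along +-strainer x
    y=sgn*S.apply([1,0,0]); z=np.array([0,0,-1.]); return R.from_matrix(np.c_[np.cross(y,z),y,z]).as_quat()
E
python3 - <<'E'
from h import *
for s in(1,-1): print(s,[None if (j:=planner.solve_ik(W(r,l,z),att(s))) is None else np.round(j,2) for r,l,z in((182,6,200),(120,6,102),(60,-20,110))])
A=[planner.solve_ik(W(182,6,200),att(s)) for s in(1,-1)]
s=1 if A[1] is None or (A[0] is not None and abs(A[0][6])<abs(A[1][6])) else -1
print(s); open("sgn","w").write(str(s)); a=att(s)
grip(0,10)
robot.reach(W(182,6,220),a); robot.move_straight(W(182,6,93),max_speed=100)
robot.dwell(.2); f0=monitor.sense()["ft_force"]
hit=robot.move_straight(W(112,6,104),max_speed=30,f_stop=20)
m=monitor.sense(); print(hit,(S.inv().apply(m["ee_pos"]-O)).round(1),S.inv().apply(m["ft_force"]-f0).round(1),m["time_s"])
snap("push_s","scene",(145,245,250,380))
E
```

```text
1 [array([ 0.44,  0.47, -0.68,  1.4 ,  0.3 ,  1.37, -0.94]), array([ 0.43,  0.46, -0.69,  1.65,  0.31,  1.15, -1.04]), array([ 0.54,  0.34, -0.82,  1.8 ,  0.28,  1.12, -1.08])]
-1 [array([ 0.75,  0.71, -1.25,  1.39,  0.67,  1.51,  1.98]), array([ 0.77,  0.73, -1.25,  1.63,  0.71,  1.31,  1.85]), array([ 0.83,  0.54, -1.24,  1.78,  0.54,  1.22,  1.87])]
1
False [114.2   6.6 105.9] [6.4 0.5 7.8] 8.225
```

View pics/push_s.png

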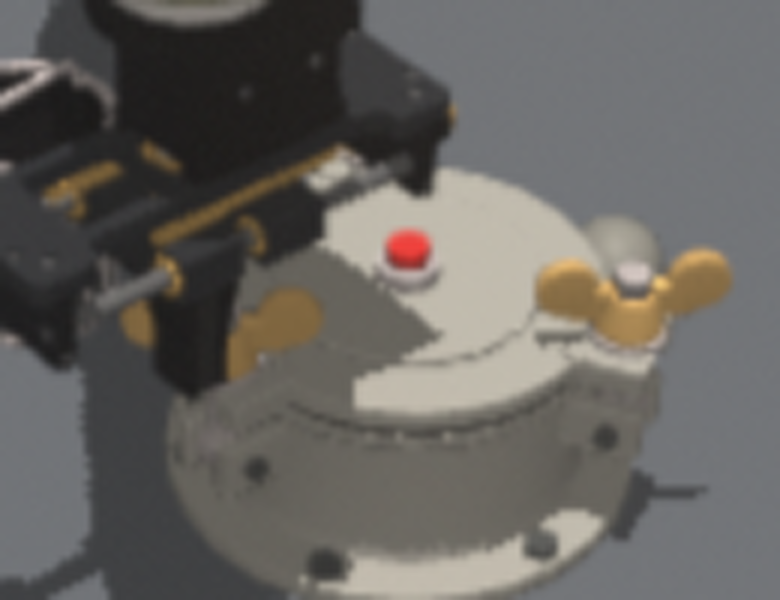

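The finger is against the hub and the bolt is nearly upright, with the nut's far ear at about (285,318). I'll back off and press it level to the stop.

```bash
python3 - <<'E'
from h import *
loc=lambda:(S.inv().apply(monitor.sense()["ee_pos"]-O)).round(1)
robot.move_straight(W(135,6,104)); robot.dwell(.2); f0=monitor.sense()["ft_force"]; print(loc())
for r in (116,114,112,110,108,106,104,102,100,98):
    hit=robot.move_straight(W(r,6,104),max_speed=25,f_stop=20)
    f=S.inv().apply(monitor.sense()["ft_force"]-f0); print(r,hit,loc(),f.round(1))
    if hit or f[0]>22: break
robot.move_straight(W(150,6,106)); robot.move_straight(W(150,6,220)); robot.move_straight(W(300,-60,220),max_speed=200)
print(monitor.sense()["time_s"])
snap("up_s","scene",(145,245,250,380)); snap("up_t","top",(180,290,185,305))
E
```

```text
[134.1   6.2 104. ]
116 False [116.2   5.9 104. ] [-0.1  0.1  0.8]
114 False [114.5   5.8 104.1] [ 2.6  0.  -0.5]
112 False [112.7   5.9 104.3] [ 5.3 -0.8  0.6]
110 False [112.2   5.8 104.6] [11.6 -0.1 -0.5]
108 False [111.9   5.7 104.8] [15.6  1.6 -2.6]
106 False [111.5   5.5 105.1] [21.9  2.  -4.8]
104 False [111.3   5.1 105.3] [27.1  1.6 -5.8]
13.5167
```

View pics/up_s.png

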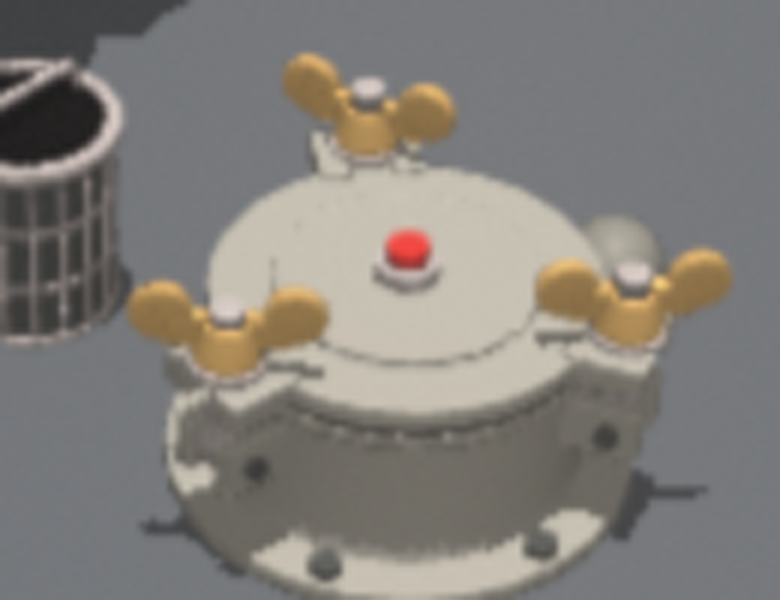

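View pics/up_t.png

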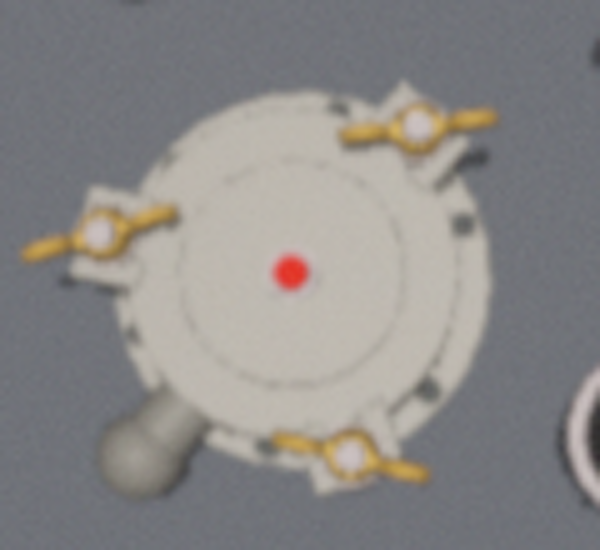

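The bolt is upright: its end is at (419,126) in the top crop and (228,308) in the scene crop, with ears at (478,118) and (357,134) top. I'll check the lean and wing angle numerically, then run the first stroke.

```bash
cat >> h.py <<'E'
sgn=int(open("sgn").read()); loc=lambda:S.inv().apply(monitor.sense()["ee_pos"]-O)
def fitnut(T,C):  # bolt end, ear1, ear2 pixels in 5x top / 6x scene crops
    un=lambda a,o,s:np.array(o)+(np.array(a)+.5)/s-.5
    T=un(T,(185,180),5);C=un(C,(250,145),6)
    f=lambda p:np.r_[(proj("top",m:=model(np.r_[q[:4],p])[3:])-T).ravel(),(proj("scene",m)-C).ravel()]
    return min((least_squares(f,[0,a]) for a in np.arange(-3,3)),key=lambda r:r.cost)
def ear(th,hx,rho):  # highest nut angle (rad) at which ear is clear ahead (clockwise) of tool centred at polar th
    c=np.array([rho*np.cos(th)+k*hx for k in(-1,1)]); s=np.array([rho*np.sin(th)+k*9.5 for k in(-1,1)])
    X,Y=[a.ravel() for a in np.meshgrid(c,s)]; return min(th+np.angle(np.exp(1j*(np.arctan2(Y,X)-np.arcsin(3.5/np.hypot(X,Y))-th))))
def stroke(phi,end=-2.95,rho=35,z=109,fs=6):
    "push the ear at nut angle phi (rad) clockwise to about end; returns (stopped, ear angle upper bound)"
    ths=np.arange(2.2,-4,-.02); th=[t for t in ths if ear(t,15,rho)>phi+.15][-1]
    pt=lambda t,zz:W(92+rho*np.cos(t),rho*np.sin(t),zz)
    print("start th",round(th,2)); a=att(sgn)
    robot.reach(pt(th,160),a); robot.move_straight(pt(th,z),max_speed=100,f_stop=15)
    robot.dwell(.15); f0=monitor.sense()["ft_force"]; log=[]; stop=False
    while ear(th,7,rho)>end:
        th-=.2; hit=robot.move_straight(pt(th,z),max_speed=40,f_stop=fs)
        f=S.inv().apply(monitor.sense()["ft_force"]-f0); log.append((round(th,2),hit,*f.round(1)))
        if np.hypot(*f[:2])>fs: stop=True; break
    l=loc()-[92,0,0]; t=np.arctan2(l[1],l[0]); t-=2*np.pi*(t>2.3)
    print(*log,sep="\n"); e=ear(t,7,rho); print("ear",e,l.round(1))
    b=pt(t+.15,z); robot.move_straight(b); robot.move_straight(b+[0,0,55]); print(monitor.sense()["time_s"])
    return stop,e
E
python3 - <<'E'
from h import *
r=fitnut([(419,126),(478,118),(357,134)],[(228,310),(160,314),(290,318)]); print(r.x,r.cost,r.fun.round(1))
phi=r.x[1]; phi=(phi+np.pi/2)%np.pi-np.pi/2; print(phi)
print(stroke(phi))
E
```

```text
[ 0.00886018 -0.71836877] 2.3476920690047356 [-0.  -0.3 -1.1  0.   1.6 -0.3 -0.1 -0.3 -0.  -0.1  0.9 -0.1]
-0.718368770002992
start th 0.04
(np.float64(-0.16), False, np.float64(0.6), np.float64(-0.0), np.float64(-1.2))
(np.float64(-0.36), False, np.float64(1.2), np.float64(-0.3), np.float64(-1.0))
(np.float64(-0.56), False, np.float64(0.5), np.float64(-0.0), np.float64(0.5))
(np.float64(-0.76), False, np.float64(0.7), np.float64(-0.2), np.float64(0.2))
(np.float64(-0.96), False, np.float64(0.5), np.float64(-0.8), np.float64(-0.2))
(np.float64(-1.16), False, np.float64(1.1), np.float64(-0.0), np.float64(0.1))
(np.float64(-1.36), False, np.float64(0.2), np.float64(0.3), np.float64(-0.6))
(np.float64(-1.56), False, np.float64(0.9), np.float64(-0.2), np.float64(-0.4))
(np.float64(-1.76), False, np.float64(0.1), np.float64(0.4), np.float64(-0.2))
(np.float64(-1.96), False, np.float64(1.2), np.float64(-0.4), np.float64(-0.5))
(np.float64(-2.16), False, np.float64(0.7), np.float64(-0.9), np.float64(-0.2))
(np.float64(-2.36), False, np.float64(0.6), np.float64(-0.6), np.float64(0.2))
(np.float64(-2.56), False, np.float64(0.9), np.float64(0.0), np.float64(-0.6))
ear -2.9853717971454548 [-29.6 -18.8 109. ]
20.2083
(False, np.float64(-2.9853717971454548))
```

```bash
cat >> h.py <<'E'
def nutangle():
    "wing angle (mod pi, local frame) from gold pixels in the top view, arm aside"
    robot.move_straight(loc_up:=monitor.sense()["ee_pos"]+[0,0,60]); robot.move_straight(W(300,-60,max(loc_up[2],200)),max_speed=250)
    im=viewer.camera("top").astype(int); c=W(92,0,119); p0=proj("top",c)[0]
    v,u=np.mgrid[:420,:560]; m=(im[...,0]-im[...,2]>50)&(im[...,1]>90)&(np.hypot(u-p0[0],v-p0[1])<22)
    J=np.array([proj("top",c+S.apply(e))[0]-p0 for e in([1,0,0],[0,1,0])]).T
    X=np.linalg.solve(J,np.c_[u[m],v[m]].T-p0[:,None]); w,V=np.linalg.eigh(np.cov(X)); d=V[:,1]
    print("n",m.sum(),"mean",X.mean(1).round(1),"sd",np.sqrt(w).round(1)); return np.arctan(d[1]/d[0])
E
python3 - <<'E'
from h import *
a=nutangle(); print("ear now",a,a-np.pi)
phi=a if abs(a)<1.2 else a-np.pi
if phi<.7:
    s=stroke(phi); print(s); a=nutangle(); print("ear now",a,monitor.sense()["time_s"])
E
```

```text
n 111 mean [ 0.1 -0.2] sd [ 4.8 20.4]
ear now 0.10001757116966999 -3.041575082420123
start th 0.74
(np.float64(0.54), False, np.float64(-0.2), np.float64(-0.0), np.float64(1.1))
(np.float64(0.34), False, np.float64(-0.4), np.float64(-0.2), np.float64(1.1))
(np.float64(0.14), False, np.float64(0.2), np.float64(1.0), np.float64(0.7))
(np.float64(-0.06), False, np.float64(-0.1), np.float64(-0.4), np.float64(0.1))
(np.float64(-0.26), False, np.float64(-0.5), np.float64(0.4), np.float64(0.6))
(np.float64(-0.46), False, np.float64(-0.2), np.float64(0.4), np.float64(-0.2))
(np.float64(-0.66), False, np.float64(-0.1), np.float64(-0.1), np.float64(0.5))
(np.float64(-0.86), False, np.float64(0.2), np.float64(-0.2), np.float64(0.5))
(np.float64(-1.06), False, np.float64(0.6), np.float64(1.5), np.float64(0.5))
(np.float64(-1.26), False, np.float64(-0.5), np.float64(-0.1), np.float64(-0.2))
(np.float64(-1.46), False, np.float64(0.0), np.float64(0.2), np.float64(-0.0))
(np.float64(-1.66), False, np.float64(0.2), np.float64(0.4), np.float64(0.2))
(np.float64(-1.86), False, np.float64(0.3), np.float64(-0.1), np.float64(0.3))
(np.float64(-2.06), False, np.float64(0.1), np.float64(0.3), np.float64(0.8))
(np.float64(-2.26), False, np.float64(0.2), np.float64(0.3), np.float64(0.6))
(np.float64(-2.46), False, np.float64(0.1), np.float64(0.6), np.float64(0.3))
(np.float64(-2.66), False, np.float64(0.1), np.float64(0.5), np.float64(0.5))
ear -3.0698219684304724 [-31.4 -15.8 109. ]
29.8583
(False, np.float64(-3.0698219684304724))
n 109 mean [-0.8 -0.3] sd [ 4.5 20.6]
ear now 0.01841481427716267 31.5667
```

```bash
python3 - <<'E'
from h import *
s=stroke(.018); print(s); a=nutangle(); print("ear now",a,monitor.sense()["time_s"])
snap("s3_s","scene",(145,245,250,380))
E
```

```text
start th 0.64
(np.float64(0.44), False, np.float64(0.8), np.float64(-1.0), np.float64(-1.5))
(np.float64(0.24), False, np.float64(1.4), np.float64(0.3), np.float64(-0.0))
(np.float64(0.04), False, np.float64(1.2), np.float64(1.0), np.float64(-0.2))
(np.float64(-0.16), False, np.float64(1.1), np.float64(0.4), np.float64(-0.8))
(np.float64(-0.36), False, np.float64(1.1), np.float64(-0.2), np.float64(0.3))
(np.float64(-0.56), False, np.float64(0.4), np.float64(-0.6), np.float64(-0.3))
(np.float64(-0.76), False, np.float64(0.8), np.float64(-0.5), np.float64(-0.3))
(np.float64(-0.96), False, np.float64(0.3), np.float64(0.9), np.float64(-0.4))
(np.float64(-1.16), False, np.float64(1.7), np.float64(0.3), np.float64(0.7))
(np.float64(-1.36), False, np.float64(1.2), np.float64(0.3), np.float64(-0.6))
(np.float64(-1.56), False, np.float64(0.3), np.float64(0.1), np.float64(1.0))
(np.float64(-1.76), False, np.float64(0.8), np.float64(-0.1), np.float64(0.8))
(np.float64(-1.96), False, np.float64(1.1), np.float64(-0.5), np.float64(-0.4))
(np.float64(-2.16), False, np.float64(0.3), np.float64(-0.4), np.float64(-0.8))
(np.float64(-2.36), False, np.float64(0.8), np.float64(-0.5), np.float64(0.2))
(np.float64(-2.56), False, np.float64(0.5), np.float64(0.4), np.float64(-0.7))
ear -2.9855895607879694 [-29.6 -18.8 109. ]
39.1833
(False, np.float64(-2.9855895607879694))
n 111 mean [-0.4 -0.5] sd [ 4.7 20.5]
ear now 0.10505448430998368 40.8833
```

View pics/s3_s.png

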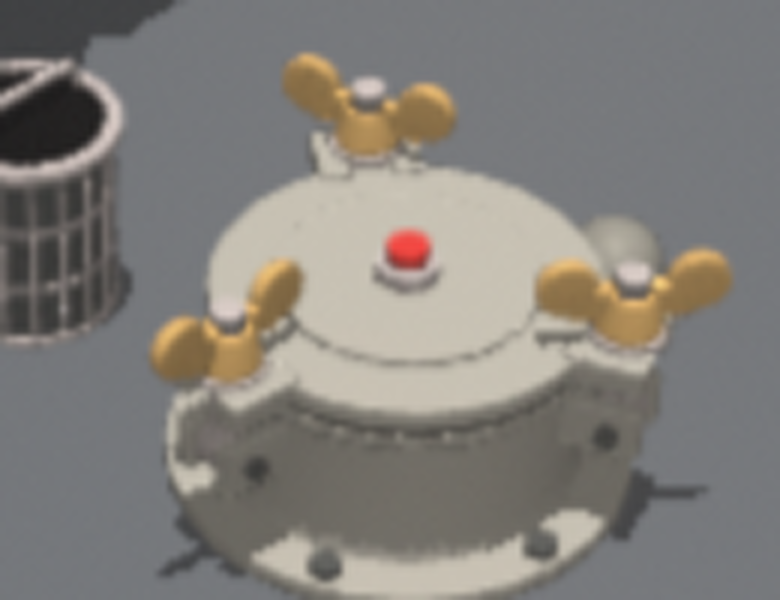

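The ears are now at (182,348) and (275,290), and the bolt is still upright at (230,312). The nut hasn't reached its stop after about 8.6 rad, so I'll make another stroke.

```bash
python3 - <<'E'
from h import *
s=stroke(.105); print(s); a=nutangle(); print("ear now",a,monitor.sense()["time_s"])
snap("s4_s","scene",(145,245,250,380)); snap("s4_t","top",(180,290,185,305))
E
```

```text
start th 0.76
(np.float64(0.56), False, np.float64(0.5), np.float64(-0.5), np.float64(-1.2))
(np.float64(0.36), True, np.float64(2.5), np.float64(4.4), np.float64(-1.3))
(np.float64(0.16), True, np.float64(2.2), np.float64(8.2), np.float64(-3.2))
ear 0.01871632326168038 [ 31.9  13.6 109.3]
44.15
(True, np.float64(0.01871632326168038))
n 114 mean [ 0.5 -1. ] sd [ 4.6 20.3]
ear now 0.004483755952039577 45.675
```

View pics/s4_s.png

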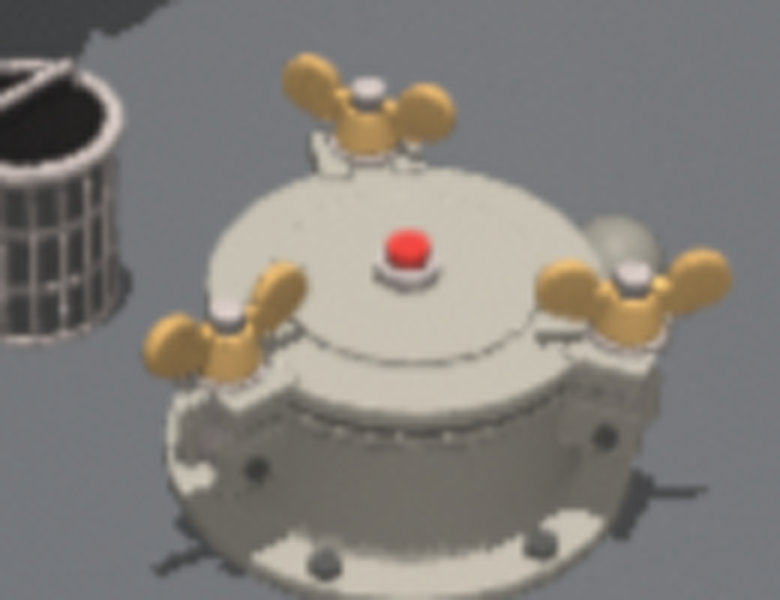

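The nut moved from 0.105 rad to about 0.005 rad and then stopped hard, with 8 N against the ear. That matches its seat. The bolt end is still upright at (229,310), and the arm is clear, so I'm handing in.

```bash
python3 -c "
from plant import close_job; print(close_job())"
```

```text
the job is handed in; nothing more can be done
None
```

I pushed the swing bolt upright to its hard stop, ran the wing nut clockwise in four fingertip strokes until it stopped hard at its seat, and handed the job in with the arm clear at about 46 s of the 72 s allowed; no verdict came back.

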